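# Let the drum feet out of the dispenser

### The arm

A 7-joint arm with a two-finger parallel gripper is mounted at the origin on the work surface. World frame = base frame: x ahead of the robot, y to its left, z up, the work surface at z = 0. Lengths are in mm, angles in rad, forces in N, time in s.
With the tool pointing down it reaches from about 350 to 900 mm from the base axis. Payload 7.2 kg.
Tool frame: the origin (TCP) lies on the centre line of the jaws, within the pads' length; the fingertips stand 14 mm ahead of it and the grasp point (between the pads) lies 5 mm behind it; z points along the fingers, y is the line along which they close (so a half turn about z gives the same grasp; the last joint's range is limited). The gripper opens to 88 mm and grips with 3 to 60 N. Pads are 20 mm wide; open, the fingers measure 115 mm over their backs; the gripper's body (75 mm by 178 mm) begins 61 mm behind the grasp point.
Start: joints at [-1.249, 0.411, -0.013, 1.596, 0.006, 1.134, -0.082], TCP at [237.511, 578.115, 236.653] pointing down, gripper open.
Joint ranges: [-2.95, 2.95], [-0.29, 1.99], [-1.47, 1.44], [0.14, 2.54], [-1.03, 4.17], [0.13, 1.85], [-2.86, 2.86]. Speed limits (rad/s): [2.39, 2.39, 3.01, 3.01, 3.14, 3.14, 3.14].

### API

Orientations are given as a 3x3 rotation matrix whose columns are the frame's x, y, z axes.
In Python, from rig import monitor, read_camera, camera_info, finish_job gives the robot as it stands.
- The arm moves only by the tool arm_command, never from a script. Its argument "targets" is one flat list of numbers, 7 for each row, row after row: the shift along the tool's x, y, z in cm, then the turn, a rotation vector about the tool's x, y, z in degrees, then the gripper's target within -1 to 1 (fully open at 1, half-way at 0, shut at -1). In form: [x, y, z, rx, ry, rz, grip, x, y, z, rx, ry, rz, grip, ...]. A call has 1 to 8 rows; each row shifts and turns the commanded pose from where the row before left it, along the tool's axes as they then stand; what a row does not reach is not made up. A row lasts 1/10 s, in which the tool goes at most 50 mm and 8.59 degrees, less where a joint would pass 70% of its speed; a pose out of reach is approached as far as the arm can. A call is refused whole if a number of a shift passes 5 or a number of a turn 8.59, either way. A call with a gripper value outside its range is refused whole. The fingers move at their own pace and stop on an object; "squeeze" is the grip in N (left out, the last holds). Time passes only in rows, so rows that do not move let the fingers close. It gives the time, the measured TCP pose, the force, the opening and the grip force at its end, in the units of the state.
- monitor.get_state(): the state, without advancing time (a new reading comes with each control period).
- read_camera(name): name is "scene" or "top" or "wrist"; returns the picture (420x560x3 uint8, blue, green, red); there is no depth.
- camera_info(name): a dict with "fx", "fy", "cx", "cy" (pixels), "eye" and "rotation" of the camera in the world. Camera axes: x right, y down, z forward; pixel columns grow to the right and rows downward; lengths in mm; the calibration is good to about 2 mm. A picture is of the moment at which its call begins: read the wrist's pose just before it. camera_info takes no time and is no camera call; for the wrist camera it gives the pose at the moment of the call.
- finish_job(): hands the job in; it is judged then, once.
The state is a dict: "t": time; "qpos": joint angles; "joint_velocities": joint speeds; "tau": joint torques, N m; "eef_pos": TCP position; "tcp_rot": TCP orientation; "wrist_force": force on the tool from outside, world axes, zero at the start; "ft_torque": the same for the moment, N m; "gripper_width": opening from 0.0 (shut) to 1.0 (fully open); "grasp_force": force on a finger pad.
Only numpy, scipy, OpenCV 4.12 (cv2) and the standard library are available. Lean on these libraries where they do the work, as an engineer would, in place of code of your own. Each camera call takes 0.05 s, during which the arm holds its last target. There are 200 camera calls.

### The job

Two bench dispensers hold wooden furniture feet behind a gate: one holds two drum-shaped (cylindrical) feet, the other two balls. Press down the plate on the near end of the rocking lever of the dispenser with the drums, keep it down until both drums have rolled under the raised gate to the bottom of the trough, then let the lever come back up so that the gate is shut again. Work the lever only by that plate: do not touch or lift the feet, leave the other dispenser shut and everything else where it is, and finish clear of everything.

Things in the scene. Friction and masses are not known exactly. Their poses are not given: they have to be found in the camera images.
- feeder_a: Fixed wooden dispenser with two drum-shaped feet. Stands on a riser 0 to 34 mm high; origin on the riser under the pivot; x level, downhill; z up. Chute 66 mm wide inside, sloping 10 degrees, walls 24 mm high; pivot posts at x=0, 150 mm high. Steel lever along x over the chute, pivot at z=140 mm: press plate at x=-135 mm, gate (hanging steel plate 60 x 36 mm) at x=130 mm. Feet wait at x<127 mm; open trough from 135 mm to the end wall at 280 mm.
- feeder_b: Fixed wooden dispenser with two ball-shaped feet. Stands on a riser 0 to 34 mm high; origin on the riser under the pivot; x level, downhill; z up. Chute 66 mm wide inside, sloping 10 degrees, walls 24 mm high; pivot posts at x=0, 150 mm high. Steel lever along x over the chute, pivot at z=140 mm: press plate at x=-135 mm, gate (hanging steel plate 60 x 36 mm) at x=130 mm. Feet wait at x<127 mm; open trough from 135 mm to the end wall at 280 mm.
- plate_a (a point): Centre of the top face of the press plate of the dispenser of drum feet (feeder_a), a flat steel plate 36 mm (along the lever) by 40 mm by 6 mm, level when the gate is shut: then 146 mm above the dispenser's origin and 135 mm from the pivot. Only air is under it, and the 6 mm base board; it swings down about 46 mm at full press. 
- lever_a (a joint): Tilt of the rocking lever of the dispenser of drum feet (feeder_a): 0 = plate up and gate shut on the chute, grows as the plate is pressed down, 0.36 rad = stop. The feet can pass under the gate above about 0.27 rad. A spring brings it back to 0 when let go; the plate needs about 2 N to start and 4 N at full press.
- plate_b (a point): Centre of the top face of the press plate of the dispenser of ball feet (feeder_b), a flat steel plate 36 mm (along the lever) by 40 mm by 6 mm, level when the gate is shut: then 146 mm above the dispenser's origin and 135 mm from the pivot. Only air is under it, and the 6 mm base board; it swings down about 46 mm at full press. 
- lever_b (a joint): Tilt of the rocking lever of the dispenser of ball feet (feeder_b): 0 = plate up and gate shut on the chute, grows as the plate is pressed down, 0.36 rad = stop. The feet can pass under the gate above about 0.27 rad. A spring brings it back to 0 when let go; the plate needs about 2 N to start and 4 N at full press.
- drum1: Drum-shaped (cylindrical) beech furniture foot, 40 mm diameter, 62 mm long, lying across the chute of feeder_a, resting against the gate; origin at its centre, y along its axis. It rolls down by itself when the gate is up.
- drum2: Drum-shaped (cylindrical) beech furniture foot, 40 mm diameter, 62 mm long, lying across the chute of feeder_a, second behind the gate; origin at its centre, y along its axis. It rolls down by itself when the gate is up.
- ball1: Ball-shaped beech furniture foot, 40 mm diameter, in the chute of feeder_b, resting against the gate; origin at its centre.
- ball2: Ball-shaped beech furniture foot, 40 mm diameter, in the chute of feeder_b, second behind the gate; origin at its centre.
- tape: Roll of tape, 96 mm diameter, 48 mm high, lying flat. A bystander; origin under its centre.
- jar: Small jar, 64 mm diameter, 85 mm high. A bystander; origin under its centre.
- knob: Brass drawer knob, 36 mm diameter, 34 mm high, between the dispensers. A bystander; origin under its centre.
- screwdriver: Screwdriver lying at the left. A bystander; origin under its handle-to-tip middle.
- wrench: Wrench lying at the right. A bystander; origin under its handle-to-tip middle.
- mug: White mug, 76 mm diameter, 90 mm high, at the right. A bystander; origin under its centre.
- carton: Small carton 100 x 80 x 60 mm at the left. A bystander; origin under its centre.
There are look-alikes about, which are no part of the job. Leave any green or orange look-alike of the drum2 alone. What is shaped like the ball2 but red is not meant.

How it is judged:
By the outcome, as a careful person would: the job done as asked, in the order asked, and still so for the second after the job is handed in, with the robot touching nothing.
It also fails if it takes over 35 s, if anything falls off the work surface, if the arm or the gripper's body presses on something with over 40 N, if the wrist force passes 120 N, or if a joint passes its speed limit or range.

## Working session

There is one attempt and no reset: what is moved stays moved. The work goes in short steps, Python scripts to look and compute and a tool call to move; the robot and the scene stay as the last step left them, time stands still between calls to the robot, and variables do not carry over. Pictures are saved under pics/ and viewed, at most 10 in all, crops included, and the job is handed in when it is done.

Besides the shell and the picture viewer there is one more tool, called by a JSON object that holds its "name" and its "arguments", one argument or row to a line. arm_command: Moves the arm, as the interface text tells. Its arguments: {"type":"object","properties":{"targets":{"type":"array","items":{"type":"number"}},"squeeze":{"type":"number"}},"required":["targets"]}

```bash
mkdir -p pics
python3 - <<'E'
from rig import *
import cv2,json
for n in("scene","top"):
    cv2.imwrite(f"pics/{n}0.png",read_camera(n)); c=camera_info(n); print(n,{k:(v.tolist() if hasattr(v,'tolist') else v) for k,v in c.items()})
s=monitor.get_state(); print(s)
E
```

```text
scene {'fx': 452.76522245438053, 'fy': 452.76522245438053, 'cx': 282.2885169138866, 'cy': 207.8502048610174, 'eye': [1056.0737492690243, -411.9420128558317, 1058.3954488344655], 'rotation': [[0.6503008750997121, 0.6235536652103156, -0.4339234937720359], [0.7596738602856041, -0.5353511232148591, 0.3691812574757248], [-0.0020971035542338384, -0.5697192303892947, -0.8218367238577943]]}
top {'fx': 386.78397540062934, 'fy': 386.78397540062934, 'cx': 283.830023530192, 'cy': 200.1075013742881, 'eye': [422.5428647034091, -19.50296640439286, 1100.7898905149232], 'rotation': [[-0.016885803029431934, -0.9909866864427515, 0.1328918994870154], [-0.9994172976912385, 0.020671814061435465, 0.02716139132945327], [-0.029663693829216315, -0.13235582116637418, -0.9907582963931119]]}
{'t': 0.1, 'qpos': array([-1.24919467,  0.41182663, -0.01270093,  1.59693556,  0.00556445,
        1.13433305, -0.08219374]), 'joint_velocities': array([ 0.00026769, -0.00176783, -0.00054534, -0.00250751,  0.00201982,
        0.00134627, -0.00071739]), 'tau': array([ 2.47280113e-03, -5.89091635e+01,  6.43800013e-01, -2.91712171e+01,
       -5.38411341e-02,  1.44525882e-02,  3.76942535e-05]), 'eef_pos': array([237.3671304 , 577.69787918, 235.8991825 ]), 'tcp_rot': array([[-9.24986414e-01,  3.79999864e-01, -4.86589277e-04],
       [ 3.80000167e-01,  9.24985381e-01, -1.38461342e-03],
       [-7.60649412e-05, -1.46565261e-03, -9.99998923e-01]]), 'wrist_force': array([-0.15652915, -0.75972898, -0.15055112]), 'ft_torque': array([0.029173  , 0.02489888, 0.01714969]), 'grasp_force': 0.0, 'gripper_width': 1.0002395764508971}
```

View pics/top0.png

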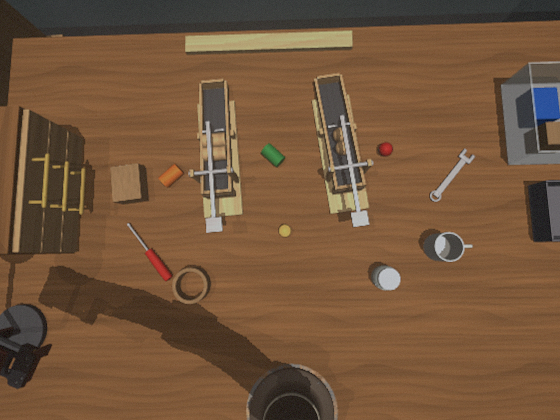

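View pics/scene0.png

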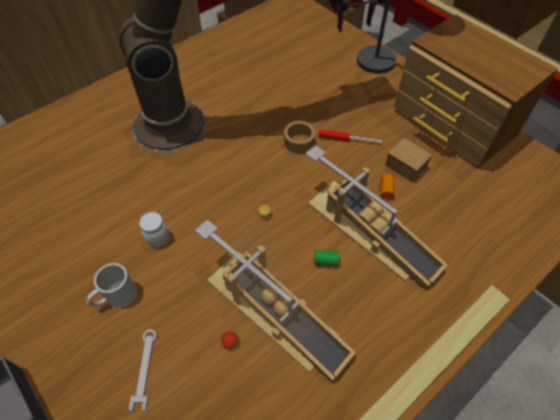

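The top view shows two dispensers. The left one has its plate at (214,225) and feet near (213,145); the right one has its plate at (360,219) and feet near (342,145). In the scene view the plates are at (316,153) and (206,229). The green (273,154) and orange (171,175) cylinders and the red ball (386,149) are look-alikes lying on the table. The feet in the left feeder look like drums, so I'll check that in a crop and triangulate the plates.

```bash
cat > h.py <<'E'
import cv2,numpy as np
from rig import *
def ray(n,p):
    c=camera_info(n); d=np.array(c['rotation'])@[(p[0]-c['cx'])/c['fx'],(p[1]-c['cy'])/c['fy'],1]
    return np.array(c['eye']),d/np.linalg.norm(d)
def tri(p,q):
    a,d=ray("top",p); b,e=ray("scene",q)
    st=np.linalg.lstsq(np.c_[d,-e],b-a,rcond=None)[0]; P,Q=a+st[0]*d,b+st[1]*e
    return (P+Q)/2,np.linalg.norm(P-Q)
def plane(n,p,z):
    a,d=ray(n,p); return a+d*(z-a[2])/d[2]
E
python3 - <<'E'
from h import *
t=cv2.imread("pics/top0.png"); s=cv2.imread("pics/scene0.png")
def blob(im,x,y,r=11):
    c=im[y-r:y+r+1,x-r:x+r+1]; h=cv2.cvtColor(c,cv2.COLOR_BGR2HSV)
    m=((h[...,1]<70)&(h[...,2]>110)).astype(np.uint8)
    m=cv2.morphologyEx(m,cv2.MORPH_OPEN,np.ones((7,7),np.uint8))
    M=cv2.moments(m,True); return (M['m10']/M['m00']+x-r,M['m01']/M['m00']+y-r) if M['m00'] else None, M['m00']
for a,b in(((214,225),(316,153)),((360,219),(206,229))):
    p,n=blob(t,*a); q,m=blob(s,*b); print(p,n,q,m,tri(p or a,q or b))
r=lambda c:cv2.resize(c,(390,480),interpolation=cv2.INTER_CUBIC)
cv2.imwrite("pics/crop.png",np.hstack([r(s[140:270,310:415]),r(s[215:345,200:305])]))
tt=cv2.resize(t[75:240,180:380],(800,660)); cv2.imwrite("pics/cropt.png",tt[:600])
E
```

```text
(213.55882352941177, 224.05882352941177) 238.0 (315.59722222222223, 153.13194444444446) 144.0 (array([494.69376683, 183.39816924, 142.37626926]), np.float64(0.7251658422479675))
(359.8577405857741, 218.1171548117155) 239.0 (206.45777777777778, 229.4088888888889) 225.0 (array([ 502.59583165, -179.38732531,  143.90960558]), np.float64(1.7141833692704025))
```

View pics/crop.png

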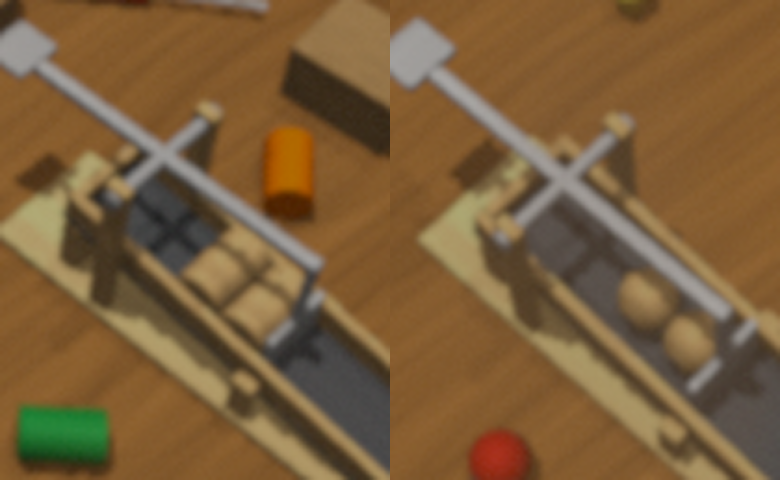

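View pics/cropt.png

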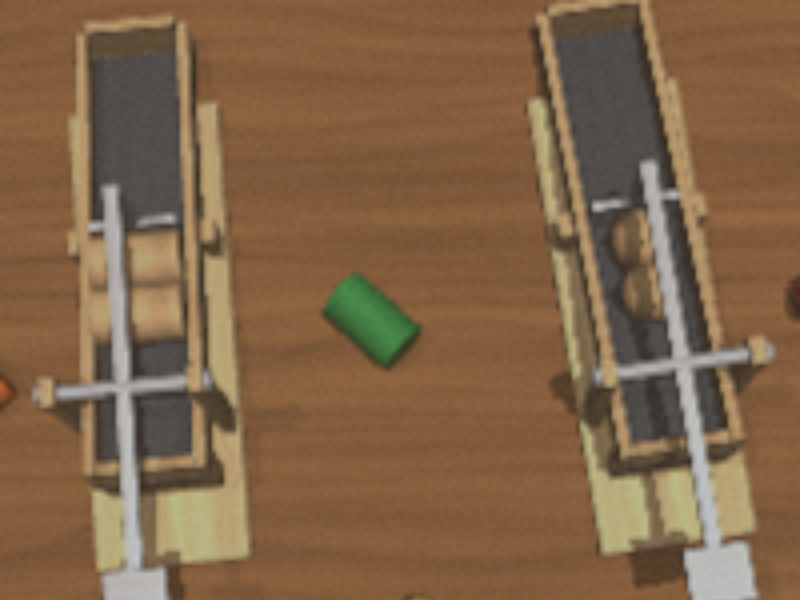

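Crop of the scene view: the left half, world +y feeder, holds two cylinders behind the gate, so it is feeder_a. The right half holds two balls. Target: plate_a at about (495,183,~146). Candidates were plate (214,225) [drums, chosen] and plate (360,219) [balls].

Run:
```python
from h import *
P=np.array([494.7,183.4,146]); E=plane("top",(207.5,122.5),146); d=E-P; print(E,np.linalg.norm(d),np.degrees(np.arctan2(d[1],d[0])))
s=monitor.get_state(); R=s['tcp_rot']; print(R.T@(P+[0,0,70+14]-s['eef_pos'])/10, np.degrees(np.arctan2(R[1,0],R[0,0])))
```

```text
[756.36299296 199.92346858 146.        ] 262.184185068008 3.613310384609453
[-38.78622198 -26.69246726   0.63199109] 157.6663069004918
```

{"name": "arm_command", "arguments": {
  "targets": [-3, -2, 0, 0, 0, 0, -1, -4, -2.8, 0, 0, 0, 0, -1, -4, -2.8, 0, 0, 0, 0, -1, -4, -2.8, 0, 0, 0, 0, -1, -4, -2.8, 0, 0, 0, 0, -1, -4, -2.8, 0, 0, 0, 0, -1, -4, -2.8, 0, 0, 0, 0, -1, -4, -2.8, 0, 0, 0, 0, -1],
  "squeeze": 5
}}

```text
t: 0.9
eef_pos: [442.8, 258.6, 236.6]
tcp_rot: [[-0.925, 0.38, -0.0], [0.38, 0.925, 0.0], [0.0, -0.0, -1.0]]
wrist_force: [0.1, 0.7, 0.6]
gripper_width: 0.313
grasp_force: 0.0
```

{"name": "arm_command", "arguments": {
  "targets": [-3.9, -2.6, 0, 0, 0, 0, -1, -3.9, -2.5, 0, 0, 0, 0, -1, 0, 0, 0, 0, 0, -8.5, -1, 0, 0, 0, 0, 0, -8.5, -1, 0, 0, 0, 0, 0, -8.5, -1, 0, 0, 0, 0, 0, 0, -1]
}}

```text
t: 1.5
eef_pos: [494.8, 183.4, 236.3]
tcp_rot: [[-0.998, -0.057, -0.001], [-0.057, 0.998, -0.0], [0.001, -0.0, -1.0]]
wrist_force: [0.3, 0.4, 0.7]
gripper_width: 0.003
grasp_force: 0.0
```

Run:
```python
from h import *
s=monitor.get_state(); print(s['eef_pos'],s['tcp_rot'],s['gripper_width'],s['wrist_force'])
cv2.imwrite("pics/w1.png",read_camera("wrist"))
c=camera_info("wrist")
R=np.array(c['rotation'])
for z in(146,163,180):
    v=R.T@(np.array([494.7,183.4,z])-c['eye']); print(z,c['fx']*v[0]/v[2]+c['cx'],c['fy']*v[1]/v[2]+c['cy'])
```

```text
[494.78228093 183.44092157 236.32874405] [[-9.98367391e-01 -5.71151151e-02 -6.44813418e-04]
 [-5.71150269e-02  9.98367593e-01 -1.54355860e-04]
 [ 6.52576873e-04 -1.17275322e-04 -9.99999780e-01]] 0.0029457252756100003 [0.32820732 0.43923431 0.74909769]
146 282.0551618346481 217.26633708240456
163 282.04442344754983 225.68846957699319
180 282.03208356243596 235.36665927587384
```

View pics/w1.png

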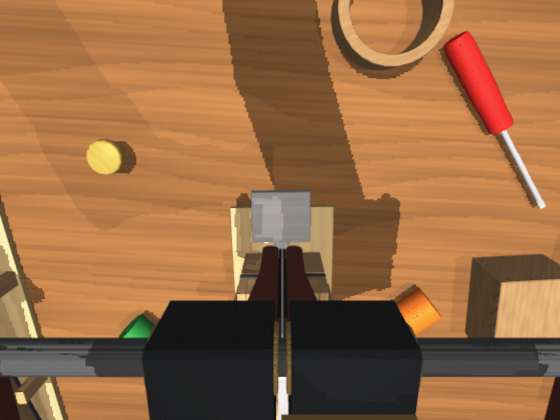

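The wrist view puts the plate centre at (281,216), where the prediction was (282,217), so the tool is centred. Going down.

{"name": "arm_command", "arguments": {
  "targets": [0, 0, 2, 0, 0, 0, -1, 0, 0, 3, 0, 0, 0, -1, 0, 0, 1.5, 0, 0, 0, -1, 0, 0, 0.5, 0, 0, 0, -1, 0, 0, 0.5, 0, 0, 0, -1, 0, 0, 0.5, 0, 0, 0, -1, 0, 0, 0, 0, 0, 0, -1]
}}

```text
t: 2.25
eef_pos: [495.1, 183.8, 156.8]
tcp_rot: [[-0.999, -0.054, 0.001], [-0.054, 0.999, 0.0], [-0.001, 0.0, -1.0]]
wrist_force: [-0.8, -0.3, 0.4]
gripper_width: 0.01
grasp_force: 0.5
```

{"name": "arm_command", "arguments": {
  "targets": [0, 0, 0.5, 0, 0, 0, -1, 0, 0, 0.5, 0, 0, 0, -1, -0.1, 0, 0.5, 0, 0, 0, -1, 0, 0, 0, 0, 0, 0, -1]
}}

```text
t: 2.65
eef_pos: [496.1, 183.9, 141.1]
tcp_rot: [[-0.998, -0.055, 0.0], [-0.055, 0.998, 0.0], [-0.0, 0.0, -1.0]]
wrist_force: [-0.8, 0.2, 0.7]
gripper_width: 0.007
grasp_force: 0.2
```

Run:
```python
from h import *
s=monitor.get_state(); print(s['eef_pos'],s['wrist_force'])
c=read_camera("scene")[130:280,300:450]; cv2.imwrite("pics/s2.png",cv2.resize(c,(600,600),interpolation=cv2.INTER_CUBIC))
```

```text
[496.12530102 183.87442646 141.1149194 ] [-0.75542639  0.15681774  0.70487725]
```

View pics/s2.png

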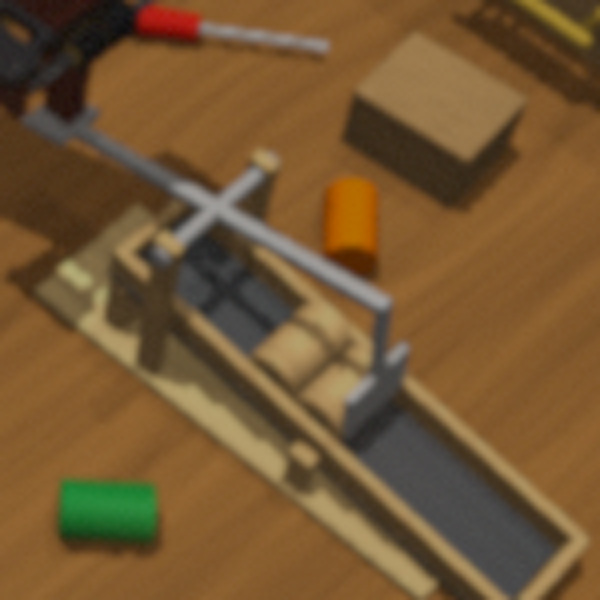

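The lever is tilting under the fingertips, with the plate at crop (60,120). The gate has partly risen near (375,390) and the drums are still held. I'll press further.

{"name": "arm_command", "arguments": {
  "targets": [-0.1, 0, 0.5, 0, 0, 0, -1, -0.1, 0, 0.5, 0, 0, 0, -1, -0.1, 0, 0.4, 0, 0, 0, -1, -0.1, 0, 0.3, 0, 0, 0, -1, 0, 0, 0, 0, 0, 0, -1]
}}

```text
t: 3.2
eef_pos: [499.5, 184.0, 124.0]
tcp_rot: [[-0.998, -0.055, -0.001], [-0.055, 0.998, -0.0], [0.001, -0.0, -1.0]]
wrist_force: [-3.3, 0.5, 3.9]
gripper_width: 0.005
grasp_force: 2.0
```

{"name": "arm_command", "arguments": {
  "targets": [0, 0, 0.2, 0, 0, 0, -1, 0, 0, 0, 0, 0, 0, -1]
}}

```text
t: 3.4
eef_pos: [499.8, 184.0, 122.5]
tcp_rot: [[-0.998, -0.055, -0.0], [-0.055, 0.998, -0.0], [0.0, -0.0, -1.0]]
wrist_force: [-3.3, -0.7, 3.0]
gripper_width: 0.001
grasp_force: 2.0
```

Hold here while the drums roll, then look.

{"name": "arm_command", "arguments": {
  "targets": [0, 0, 0, 0, 0, 0, -1, 0, 0, 0, 0, 0, 0, -1, 0, 0, 0, 0, 0, 0, -1, 0, 0, 0, 0, 0, 0, -1, 0, 0, 0, 0, 0, 0, -1, 0, 0, 0, 0, 0, 0, -1, 0, 0, 0, 0, 0, 0, -1, 0, 0, 0, 0, 0, 0, -1]
}}

```text
t: 4.2
eef_pos: [499.9, 184.0, 122.6]
tcp_rot: [[-0.998, -0.055, -0.0], [-0.055, 0.998, -0.0], [0.0, -0.0, -1.0]]
wrist_force: [-4.6, -0.1, 2.6]
gripper_width: 0.006
grasp_force: 2.1
```

Run:
```python
from h import *
s=monitor.get_state(); print(s['eef_pos'],s['wrist_force'])
c=read_camera("scene")[130:290,300:460]; cv2.imwrite("pics/s3.png",cv2.resize(c,(600,600),interpolation=cv2.INTER_CUBIC))
```

```text
[499.86741065 183.98695184 122.61453049] [-4.62028687 -0.10441366  2.60399658]
```

View pics/s3.png

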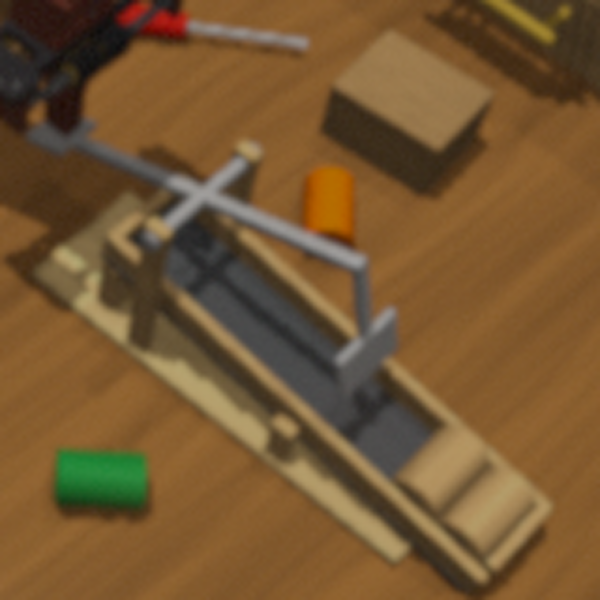

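Both drums lie against the end wall at crop (440,470) and (490,510), and the gate is up at (367,350). I'll let the lever up gently and back away.

{"name": "arm_command", "arguments": {
  "targets": [0.1, 0, -0.5, 0, 0, 0, -1, 0.1, 0, -0.6, 0, 0, 0, -1, 0.1, 0, -0.6, 0, 0, 0, -1, 0.1, 0, -0.6, 0, 0, 0, -1, 0.1, 0, -0.6, 0, 0, 0, -1, 0, 0, -0.6, 0, 0, 0, -1, 0, 0, -0.6, 0, 0, 0, -1, 0, 0, -1, 0, 0, 0, -1]
}}

```text
t: 5.05
eef_pos: [494.6, 183.6, 173.8]
tcp_rot: [[-0.998, -0.055, -0.001], [-0.055, 0.998, -0.0], [0.001, -0.0, -1.0]]
wrist_force: [-0.1, 0.7, -0.7]
gripper_width: 0.006
grasp_force: 0.0
```

{"name": "arm_command", "arguments": {
  "targets": [0, 0, -2, 0, 0, 0, -1, 0, 0, -3, 0, 0, 0, -1, 0, 0, -3, 0, 0, 0, -1, 3, 0, -1, 0, 0, 0, -1, 4, 0, 0, 0, 0, 0, -1, 3, 0, 0, 0, 0, 0, -1, 0, 0, 0, 0, 0, 0, -1, 0, 0, 0, 0, 0, 0, -1]
}}

```text
t: 5.85
eef_pos: [395.3, 178.3, 264.4]
tcp_rot: [[-0.998, -0.056, 0.001], [-0.056, 0.998, 0.001], [-0.001, 0.001, -1.0]]
wrist_force: [0.2, -1.0, 0.2]
gripper_width: 0.008
grasp_force: 0.0
```

Run:
```python
from h import *
s=monitor.get_state(); print(s['t'],s['eef_pos'],s['wrist_force'],abs(s['joint_velocities']).max())
cv2.imwrite("pics/s4.png",cv2.resize(read_camera("scene")[100:400,90:490],(800,600),interpolation=cv2.INTER_CUBIC))
```

```text
5.85 [395.30995442 178.33304299 264.37273717] [ 0.2130472  -0.98022192  0.21535453] 0.030496919083067373
```

View pics/s4.png

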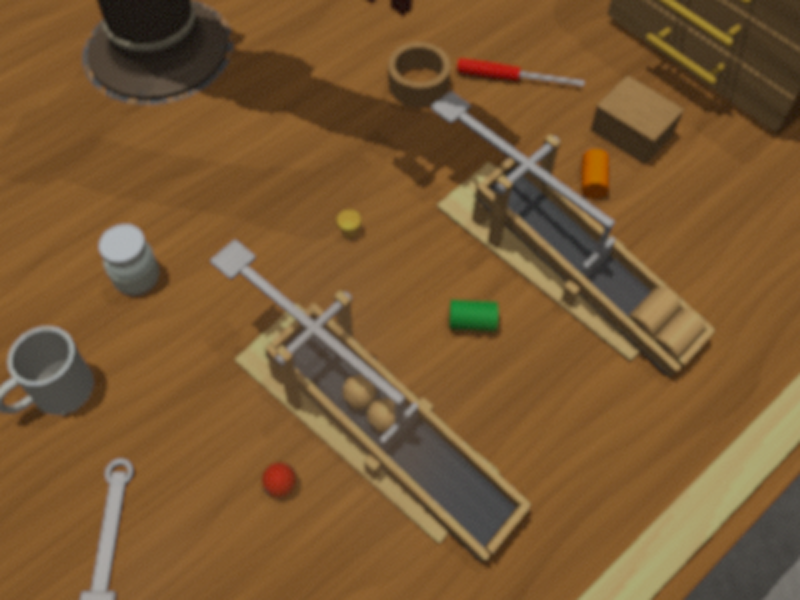

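Drums are at the bottom (660,310)/(685,335), gate a is shut again (600,250), dispenser b is untouched with its balls held at (357,392)/(381,415), and the arm is clear.

```bash
python3 -c "
from rig import *
print(finish_job())"
```

```text
the job is handed in; nothing more can be done
None
```

I pressed the drum dispenser's plate until both drums rolled to the bottom of the trough, then let the lever up so the gate is shut; the ball dispenser is still shut, nothing else in the final picture had moved, the arm ended clear, and the job was handed in at about 6 s with no verdict returned.

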